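Load the napkin-ring stand and lift it, level, off the worktop

ROBOT

A 6-joint arm with a two-finger parallel gripper is mounted at the origin on the work surface; the furniture and walls round the work are solid. World frame = base frame: x ahead of the robot, y to its left, z up, the work surface at z = 0. Lengths are in m, angles in rad, forces in N, time in s.
With the tool pointing down it reaches from about 0.325 to 0.9 m from the base axis. Payload 6.1 kg.
Tool frame: the origin (TCP) lies on the centre line of the jaws, within the pads' length; the fingertips stand 19 mm ahead of it and the grasp point (between the pads) is the TCP; z points along the fingers, y is the line along which they close (so a half turn about z gives the same grasp; the last joint's range is limited). The gripper opens to 85 mm and grips with 20 to 120 N. Pads are 22 mm wide; open, the fingers measure 114 mm over their backs; the gripper's body (76 mm by 85 mm) begins 54 mm behind the grasp point. The pads swing forward as they close: fully open they stand 13 mm farther back than shut.
Start: joints at [-1.464, 0.22, 1.526, -0, 1.395, -0.126], TCP at [0.144, -0.608, 0.25] pointing down, gripper open.
Joint ranges: [-2.98, 2.98], [-0.91, 2.08], [0.09, 2.57], [-1.24, 4.39], [0.2, 2.65], [-2.68, 2.68]. Speed limits (rad/s): [2.57, 2.57, 3.01, 3.14, 3.14, 3.14].

INTERFACE

Orientations are given as a 3x3 rotation matrix whose columns are the frame's x, y, z axes.
In Python, from station import arm gives the robot as it stands.
- The arm moves only by the shell command python3 -m jog 'ROWS' [OPENING] [FORCE]. ROWS is JSON, a list of rows, each a list of 2 entries, a list of its own where there are three numbers: the shift along the world's x, y, z in mm, then the turn about the world's z in degrees. A call has 1 to 5 rows; each row is the pose to reach, as a shift and turn from the pose commanded when the call began; what a row does not reach only later rows make up. A row lasts 1/8 s, in which the tool goes at most 62.5 mm and 10.7 degrees, less where a joint would pass 70% of its speed; a pose out of reach is approached as far as the arm can. A call with a gripper value outside its range is refused whole. OPENING is the opening, from -1 (shut) to 1 (fully open), so that 0 is half open, set as the call begins (- or left out, the last holds). The fingers move at their own pace and stop on an object; FORCE is the grip in N (left out, the last holds). Time passes only in rows, so rows that repeat a pose let the fingers close. It gives the time, the measured TCP pose, the force, the opening and the grip force at its end, in the units of the state.
- arm.observe(): the state, without advancing time (a new reading comes with each control period).
- arm.snapshot(name): name is "side" or "top" or "wrist"; returns a dict with "img" (400x640x3 uint8, blue, green, red), "fx", "fy", "cx", "cy" (pixels), "k1" (the pictures are not rectified: a ray, as slopes to the right and down, at radius r is drawn at 1 + k1 r^2 times it, then the intrinsics apply), "extrinsics" (4x4, takes a point from world to camera coordinates); the wrist camera has in their place "T_tool_cam" (4x4, takes a point from camera to tool coordinates, whose origin is the TCP and whose axes are the flange's). Camera axes: x right, y down, z forward; pixel columns grow to the right and rows downward; lengths in m; the calibration is good to about 2 mm. A picture is of the moment at which its call begins: read the wrist's pose just before it. There is no depth.
- arm.sign_off(): hands the job in; it is judged then, once.
The state is a dict: "t": time; "joint_positions": joint angles; "qd": joint speeds; "effort": joint torques, N m; "tcp_pos": TCP position; "eef_rot": TCP orientation; "wrist_force": force on the tool from outside, world axes, zero at the start; "wrist_torque": the same for the moment, N m; "width": finger opening in m; "gripper_force": force on a finger pad.
Only numpy, scipy, OpenCV 4.12 (cv2) and the standard library are available. Lean on these libraries where they do the work, as an engineer would, in place of code of your own. Each camera call takes 0.05 s, during which the arm holds its last target. There are 200 camera calls.

TASK

Put the two napkin rings on the wooden stand while it stands on the worktop: lower the large blue ring down the post until it is fully home on the foot, let go of it, then lower the small orange ring until it sits fully home on the blue one, and let go of that too; do not drop them down the post. Then take the stand by the bare top of its post, lift it about 10 cm clear of the worktop and keep it level and steady: finish while still holding it in the air, with nothing but the gripper carrying it and both rings still home. Leave the mug, spice jar, tin and lemon where they are, and do not tip the stand over.

Things in the scene. Friction and masses are not known exactly. Their poses are not given: they have to be found in the camera images.
- stand_center (a point): Napkin-ring stand, loose, 0.22 kg, upright: dark round wooden foot, diameter 96 mm, top face 8 mm above its underside; in its centre a plain round light-wood post, diameter 28 mm, top 72 mm above the underside (last 5 mm rounded). This point: on the post's axis, 36 mm above the underside; z points up the post. With both rings home the post's last 28 mm stay bare.
- large_ring_mid (a point): Large napkin ring, plain blue plastic, loose, about 35 g, lying flat: outer diameter 58 mm, hole diameter 36 mm (4 mm free all round on the post), 18 mm high. This point is its centre, 9 mm above its underside; z is the axis of the hole. Both faces are alike. Home on the foot, its underside is 8 mm above the stand's underside.
- small_ring_mid (a point): Small napkin ring, plain orange plastic, loose, about 30 g, lying flat: outer diameter 50 mm, hole diameter 36 mm, 18 mm high. This point is its centre, 9 mm above its underside; z is the axis of the hole. Both faces are alike. Home on the blue ring, its underside is 26 mm above the stand's underside.
- mug: White mug, red inside, 83 mm across, 93 mm high, standing behind the work on the left; origin at its underside. Not to be moved.
- spice_jar: Spice jar with a black cap, diameter 40 mm, 105 mm high, standing behind the stand; origin at the centre of its underside. Not to be moved.
- tin: Low food tin, red and white, diameter 75 mm, 58 mm high, standing behind the stand; origin at the centre of its underside. Not to be moved.
- lemon: Yellow lemon, 83 x 58 x 58 mm, lying behind the work on the right; origin at its underside. Not to be moved.
Things that resemble listed ones, but are neither listed nor needed, are in the scene too. Of the things that look like the part that bears large_ring_mid, the largest one is meant.

How it is judged:
By the outcome, as a careful person would: the job done as asked, in the order asked, and still so for the second after the job is handed in, while the arm keeps its last pose, push and grip.
It also fails if it takes over 67 s, if anything falls off the work surface, if the arm or the gripper's body presses on something with over 40 N, if the wrist force passes 120 N, or if a joint passes its speed limit or range.

## Working session

There is one attempt and no reset: what is moved stays moved. The work goes in short steps, Python scripts to look and compute and a shell command to move; the robot and the scene stay as the last step left them, time stands still between calls to the robot, and variables do not carry over. Pictures are saved under pics/ and viewed, at most 13 in all, crops included, and the job is handed in when it is done.

```bash
mkdir -p pics; ls
cat > h.py <<'E'
import numpy as np, cv2
from station import arm
def snap(n):
    o=arm.observe(); s=arm.snapshot(n)
    if n=='wrist':
        T=np.eye(4);T[:3,:3]=np.array(o['eef_rot']);T[:3,3]=o['tcp_pos']
        s['wc']=T@np.array(s['T_tool_cam'])
    else: s['wc']=np.linalg.inv(np.array(s['extrinsics']))
    return s
def ray(s,u,v):
    K=np.array([[s['fx'],0,s['cx']],[0,s['fy'],s['cy']],[0,0,1]])
    x,y=cv2.undistortPoints(np.array([[[u,v]]],float),K,np.array([s['k1'],0,0,0.]),)[0,0]
    # model: drawn = ray*(1+k1 r^2) -> OpenCV k1
    return s['wc'][:3,3], s['wc'][:3,:3]@np.array([x,y,1.])
def plane(s,u,v,z):
    o,d=ray(s,u,v); return o+d*(z-o[2])/d[2]
E
python3 - <<'E'
from h import *
o=arm.observe();print(o['t'],o['tcp_pos'],np.round(o['eef_rot'],3).tolist(),o['width'])
for n in ['top','side','wrist']:
    s=snap(n);cv2.imwrite(f'pics/{n}0.png',s['img']);print(n,s['fx'],s['k1'],np.round(s['wc'],3).tolist())
a=[cv2.imread(f'pics/{n}0.png') for n in('top','side')]
E
```

```text
pics
0.0 [ 0.14412524 -0.60754177  0.24918185] [[0.973, 0.231, -0.0], [0.231, -0.973, 0.002], [0.0, -0.002, -1.0]] 0.08524579840656041
top 440.3722447801061 -0.12206110214018119 [[0.011, -0.994, 0.104, 0.411], [-1.0, -0.011, -0.002, -0.002], [0.004, -0.104, -0.995, 1.318], [0.0, 0.0, 0.0, 1.0]]
side 384.4071438373026 -0.01593303209688847 [[0.994, -0.054, 0.092, 0.484], [-0.107, -0.536, 0.837, -0.737], [0.004, -0.842, -0.539, 0.545], [0.0, 0.0, 0.0, 1.0]]
wrist 324.09614496348564 -0.0623119381856503 [[0.231, -0.92, -0.317, 0.225], [-0.973, -0.219, -0.073, -0.588], [-0.002, 0.325, -0.946, 0.372], [0.0, 0.0, 0.0, 1.0]]
```

View pics/top0.png

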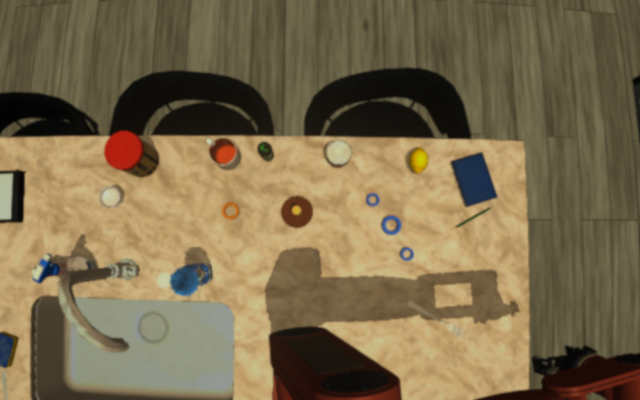

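View pics/side0.png

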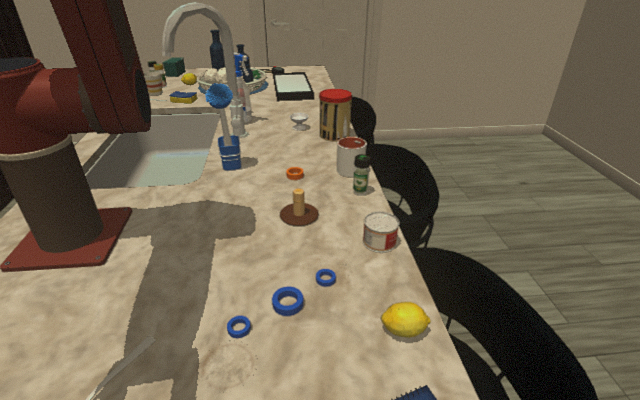

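The top view shows the large blue ring at about (391,225), with two smaller blue decoys at (372,200) and (407,254). The stand is at (297,211) and the orange ring at (231,211). Next I'll measure these by mask.

```bash
cat >> h.py <<'E'
def blobs(img,lo,hi,amin=20):
    m=cv2.inRange(cv2.cvtColor(img,cv2.COLOR_BGR2HSV),np.array(lo),np.array(hi))
    cs,_=cv2.findContours(m,cv2.RETR_EXTERNAL,cv2.CHAIN_APPROX_NONE)
    return sorted([c for c in cs if cv2.contourArea(c)>amin],key=cv2.contourArea,reverse=True)
def fit(s,c,z):
    P=np.array([plane(s,p[0][0],p[0][1],z)[:2] for p in c])
    (x,y),r=cv2.minEnclosingCircle(P.astype(np.float32)); return P,x,y,r
BLUE=([105,120,50],[125,255,255]);OR=([5,150,80],[16,255,255]);DK=([0,60,20],[16,255,110])
E
python3 - <<'E'
from h import *
for n in ['top','side']:
    s=snap(n)
    for k,R,z in(('blue',BLUE,.012),('or',OR,.012),('dark',DK,.006)):
        for c in blobs(s['img'],*R)[:7]:
            P,x,y,r=fit(s,c,z); print(n,k,np.round(c.mean((0,1)),1),cv2.contourArea(c),'xyr',np.round([x,y,r],4))
E
```

```text
top blue [474.2 179.1] 1231.5 xyr [ 0.6197 -0.5022  0.0796]
top blue [  4.4 347.8] 220.0 xyr [0.0667 0.9597 0.0495]
top blue [391.  224.9] 213.0 xyr [ 0.4785 -0.2431  0.0261]
top blue [ 47.2 269.8] 176.5 xyr [0.3172 0.8089 0.0411]
top or [605.5 386.2] 724.0 xyr [-0.0412 -0.9268  0.1467]
top or [296.5 211.4] 686.0 xyr [0.516  0.0387 0.0458]
top or [222.4 149.4] 389.5 xyr [0.6972 0.2644 0.0395]
top or [363.3 397. ] 244.0 xyr [-0.02   -0.1571  0.1041]
top or [230.2 210.5] 218.0 xyr [0.5155 0.2377 0.0267]
top or [274.6 387.9] 50.0 xyr [-0.0008  0.0956  0.0358]
top or [285.4 394.7] 39.0 xyr [-0.0191  0.0614  0.0192]
top dark [327.  368.5] 6769.5 xyr [ 0.0566 -0.0805  0.2144]
top dark [566.8 385.1] 3682.5 xyr [-0.0414 -0.7902  0.2855]
top dark [296.4 211.3] 672.5 xyr [0.5165 0.0393 0.0458]
top dark [134.7 148.9] 189.0 xyr [0.6947 0.5584 0.0928]
top dark [219. 147.] 157.0 xyr [0.701  0.2709 0.0385]
top dark [179.2 129.4] 99.0 xyr [0.7621 0.4131 0.067 ]
top dark [ 61.4 269.1] 82.0 xyr [0.3272 0.7671 0.0252]
side blue [287.2 300.6] 642.5 xyr [ 0.4798 -0.2454  0.0335]
side blue [238.3 326.3] 3
[... 254 characters left out ...]
23 0.2563]
side blue [219.8 102.8] 69.5 xyr [0.2479 0.8763 0.0598]
side or [ 55.4 254.8] 1614.5 xyr [ 0.0037 -0.0418  0.1132]
side or [39.3 90.2] 608.0 xyr [-0.6233  1.2251  0.3614]
side or [351.5 142.2] 164.0 xyr [0.7162 0.4262 0.0416]
side or [294.6 172.8] 158.5 xyr [0.5157 0.2324 0.0368]
side dark [73.5 79.7] 14254.5 xyr [-1.2974  3.0716  2.7886]
side dark [ 58.7 216.1] 8173.0 xyr [-0.1073  0.1867  0.3616]
side dark [298.9 214.2] 509.5 xyr [0.5182 0.0354 0.0485]
side dark [348.3 139.9] 149.5 xyr [0.7078 0.4679 0.0705]
side dark [392.  239.4] 114.5 xyr [ 0.719  -0.0814  0.0419]
side dark [335.5  99.7] 106.5 xyr [0.7344 0.9134 0.0784]
side dark [19.9 44.2] 74.5 xyr [-1.3164  2.3596  0.3795]
```

```bash
python3 -m jog '[[[40,45,0],0],[[80,90,-10],0],[[120,135,-20],0],[[155,175,-30],0],[[190,210,-40],0]]' ; python3 -m jog '[[[38,40,-10],0],[[75,80,-20],0],[[115,120,-30],0],[[145,153,-40],0],[[145,153,-40],0]]'
cat >> h.py <<'E'
def wr(R,z,name=None,near=None,rmin=.01,rmax=.06):
    s=snap('wrist')
    if name: cv2.imwrite(f'pics/{name}.png',s['img'])
    for c in blobs(s['img'],*R,60)[:6]:
        P,x,y,r=fit(s,c,z)
        if rmin<r<rmax: print(np.round(c.mean((0,1)),1),cv2.contourArea(c),'xyr mm',np.round([x*1e3,y*1e3,r*1e3],1),'bbox mid',np.round((P.max(0)+P.min(0))*500,1))
    o=arm.observe();print('t',o['t'],'tcp',np.round(np.array(o['tcp_pos'])*1e3,1),'w',o['width'])
E
python3 -c "
from h import *
wr(BLUE,.018,'w1')"
```

```text
t: 0.88
tcp_pos: [0.3352, -0.3965, 0.2101]
eef_rot: [[0.973, 0.231, 0.0], [0.231, -0.973, -0.0], [0.0, 0.0, -1.0]]
wrist_force: [0.5, -1.2, 0.4]
width: 0.0855
gripper_force: 0.0
t: 1.5
tcp_pos: [0.4801, -0.2424, 0.1693]
eef_rot: [[0.972, 0.235, -0.001], [0.235, -0.972, 0.002], [-0.001, -0.002, -1.0]]
wrist_force: [-0.1, -0.0, 0.5]
width: 0.085
gripper_force: 0.0
[324.6 190.9] 2910.0 xyr mm [ 478.4 -243.1   28.4] bbox mid [ 478.1 -242.9]
[281.5  89. ] 1717.5 xyr mm [ 554.3 -188.6   19. ] bbox mid [ 554.5 -188.8]
[350.3 279.8] 924.5 xyr mm [ 396.3 -289.    18.9] bbox mid [ 396.5 -288.5]
t 1.55 tcp [ 479.5 -243.9  169.7] w 0.08540974142728754
```

View pics/w1.png

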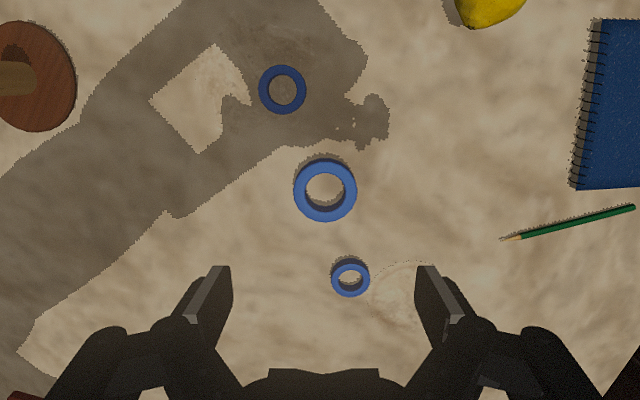

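The wrist view centres the blue ring at (325,191), which casts to (478.3, -243.0) mm. That is 1 mm from the TCP, so I'll descend and grip.

```bash
python3 -m jog '[[[-1,1,-40],0],[[-1,1,-80],0],[[-1,1,-110],0],[[-1,1,-135],0],[[-1,1,-151],0]]'; python3 -m jog '[[[0,0,0],0],[[0,0,0],0]]'; python3 -m jog '[[[0,0,0],0],[[0,0,0],0],[[0,0,0],0],[[0,0,0],0],[[0,0,0],0]]' 0.0 25
```

```text
t: 2.17
tcp_pos: [0.4771, -0.2451, 0.0183]
eef_rot: [[0.973, 0.229, -0.001], [0.229, -0.973, 0.0], [-0.001, -0.001, -1.0]]
wrist_force: [-0.1, 0.6, -0.6]
width: 0.0854
gripper_force: 0.0
t: 2.42
tcp_pos: [0.4788, -0.245, 0.0204]
eef_rot: [[0.973, 0.23, 0.001], [0.23, -0.973, -0.001], [0.001, 0.001, -1.0]]
wrist_force: [0.0, 0.5, 0.4]
width: 0.0856
gripper_force: 0.0
t: 3.05
tcp_pos: [0.479, -0.2446, 0.0204]
eef_rot: [[0.973, 0.231, 0.001], [0.231, -0.973, -0.001], [0.001, 0.001, -1.0]]
wrist_force: [-1.1, -0.2, 6.0]
width: 0.0557
gripper_force: 27.2
```

```bash
python3 -m jog '[[[0,0,5],0],[[0,0,30],0],[[0,0,80],0],[[0,0,110],0],[[0,0,110],0]]'; python3 -c "
from h import *
wr(BLUE,.137,'w2')
s=snap('wrist');cv2.imwrite('pics/w2.png',s['img'])"
```

```text
t: 3.68
tcp_pos: [0.4799, -0.2453, 0.1324]
eef_rot: [[0.973, 0.231, 0.005], [0.231, -0.973, -0.003], [0.004, 0.004, -1.0]]
wrist_force: [0.4, 0.4, -1.3]
width: 0.0559
gripper_force: 26.9
[324.2 271.8] 8439.0 xyr mm [ 484.2 -243.3   26.6] bbox mid [ 484.1 -243.5]
[625.9 116.7] 3301.5 xyr mm [ 581.9 -342.8   34.2] bbox mid [ 579.9 -343.4]
t 3.725 tcp [ 478.8 -244.4  130.4] w 0.05573188108088672
```

View pics/w2.png

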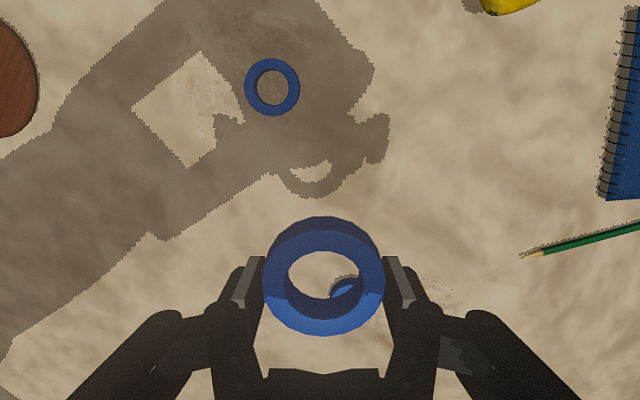

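The ring is held, and it sits level between the pads. Now I'll move near the stand and measure the post from close up.

```bash
python3 -m jog '[[[-10,55,10],0],[[-20,110,20],0],[[-30,165,20],0],[[-40,220,20],0],[[-49,275,20],0]]'; python3 -m jog '[[[0,7,0],0],[[0,7,0],0],[[0,7,0],0]]'; python3 -c "
from h import *
wr(DK,.008,'w3')
s=snap('top')
wr(BLUE,.148)
for i in range(3): arm.snapshot('side');print(np.round(arm.observe()['tcp_pos'],4))"
```

```text
t: 4.4
tcp_pos: [0.4273, 0.0326, 0.1475]
eef_rot: [[0.973, 0.23, -0.003], [0.23, -0.973, 0.0], [-0.003, -0.001, -1.0]]
wrist_force: [1.8, 1.0, -0.9]
width: 0.056
gripper_force: 27.0
t: 4.78
tcp_pos: [0.4292, 0.0368, 0.1487]
eef_rot: [[0.973, 0.229, -0.001], [0.229, -0.973, -0.0], [-0.001, 0.0, -1.0]]
wrist_force: [0.9, -0.4, 0.5]
width: 0.0561
gripper_force: 27.0
[345.9  87. ] 11995.5 xyr mm [515.1  40.   47.6] bbox mid [515.  40.]
[125.3  29.2] 69.5 xyr mm [520.8 213.8  11.5] bbox mid [520.8 214.3]
t 4.825 tcp [429.3  36.7 148.9] w 0.055710457107915806
[327.3 274.9] 9220.0 xyr mm [429.8  37.8  28. ] bbox mid [429.5  37.7]
[616.5 113.7] 1837.5 xyr mm [530.7 -57.3  11.4] bbox mid [531.  -57.3]
[620.1 294.8] 1059.0 xyr mm [ 455.2 -105.    12.5] bbox mid [ 455.3 -105. ]
t 4.925 tcp [429.3  36.7 149.1] w 0.05588205739157382
[0.4294 0.0369 0.1492]
[0.4293 0.037  0.1492]
[0.4293 0.0372 0.1493]
```

View pics/w3.png

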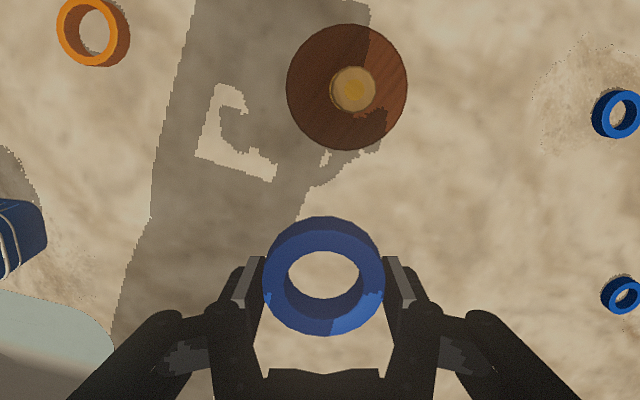

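The wrist view shows the foot centred at (346,87), or (515.1, 40.0) mm, with the post top at about (352,88). The held ring is about 0.5 mm off the TCP. I'll move above the post.

```bash
python3 -c "
from h import *
s=snap('wrist');print(plane(s,352.5,88.5,.071))"; python3 -m jog '[[[40,1,0],0],[[70,2,-10],0],[[85,2,-30],0],[[85,2,-46],0],[[85,2,-46],0]]'; python3 -m jog '[[[0,0,0],0],[[0,0,0],0]]';python3 -c "
from h import *
s=snap('side');a=s['img'][100:260,200:440];
w=snap('wrist')['img'][180:380,200:440]
cv2.imwrite('pics/c4.png',np.hstack([cv2.resize(a,(400,267))[:266],cv2.resize(w,(320,266))]))
wr(BLUE,.103)"
```

```text
[0.5157876  0.04077016 0.071     ]
t: 5.75
tcp_pos: [0.512, 0.0399, 0.1014]
eef_rot: [[0.973, 0.231, -0.005], [0.231, -0.973, 0.0], [-0.004, -0.001, -1.0]]
wrist_force: [-0.7, -0.8, 0.4]
width: 0.0557
gripper_force: 27.0
t: 6.0
tcp_pos: [0.5145, 0.0398, 0.1043]
eef_rot: [[0.973, 0.231, 0.002], [0.231, -0.973, -0.0], [0.002, 0.001, -1.0]]
wrist_force: [-0.7, 1.1, -0.9]
width: 0.0559
gripper_force: 27.0
[322.  270.1] 10749.0 xyr mm [518.2  41.4  30.7] bbox mid [518.   40.9]
[615.7 227.2] 1978.5 xyr mm [571.5 -79.2  14.4] bbox mid [572.  -79.3]
[613.7 388.4] 862.5 xyr mm [ 482.9 -137.2   16.3] bbox mid [ 484.5 -136.7]
[  6.5 344.2] 324.5 xyr mm [433.4 197.5  15.4] bbox mid [433.4 194.7]
t 6.15 tcp [514.5  39.8 104.1] w 0.05583036249204281
```

View pics/c4.png

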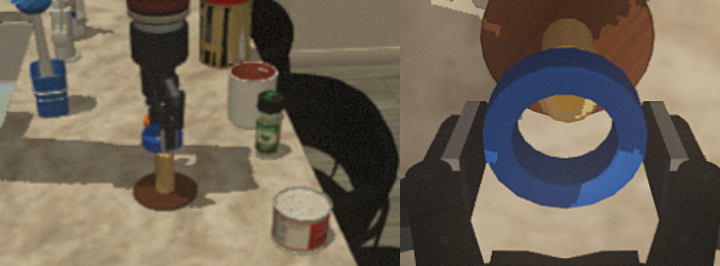

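```bash
python3 -m jog '[[[0.5,0,-15],0],[[0.5,0,-28],0],[[0.5,0,-40],0],[[0.5,0,-52],0],[[0.5,0,-62],0]]'; python3 -m jog '[[[0,0,-4],0],[[0,0,-8],0],[[0,0,-10],0],[[0,0,-12],0],[[0,0,-12],0]]'
```

```text
t: 6.78
tcp_pos: [0.5143, 0.0399, 0.0402]
eef_rot: [[0.973, 0.231, -0.001], [0.231, -0.973, 0.0], [-0.001, -0.0, -1.0]]
wrist_force: [-0.7, -0.8, -0.2]
width: 0.056
gripper_force: 27.0
t: 7.4
tcp_pos: [0.5147, 0.0399, 0.0294]
eef_rot: [[0.973, 0.231, 0.0], [0.231, -0.973, 0.0], [0.0, 0.0, -1.0]]
wrist_force: [-0.4, 0.3, 0.0]
width: 0.0556
gripper_force: 27.0
```

```bash
python3 -m jog '[[[0,0,-1],0],[[0,0,-2],0],[[0,0,-2],0]]';  python3 -m jog '[[[0,0,-1],0],[[0,0,-1],0]]'
```

```text
t: 7.78
tcp_pos: [0.515, 0.0399, 0.0284]
eef_rot: [[0.973, 0.231, 0.0], [0.231, -0.973, -0.0], [0.0, 0.0, -1.0]]
wrist_force: [-4.3, -0.5, 9.2]
width: 0.0558
gripper_force: 28.0
t: 8.02
tcp_pos: [0.515, 0.0399, 0.0283]
eef_rot: [[0.973, 0.231, -0.0], [0.231, -0.973, -0.0], [-0.0, 0.0, -1.0]]
wrist_force: [-9.0, 0.2, 19.0]
width: 0.0562
gripper_force: 29.1
```

Contact came at TCP z = 28.3 mm, the expected home height. I'll relax the push, release, lift and check.

```bash
python3 -m jog '[[[0,0,2],0],[[0,0,2],0]]';  python3 -m jog '[[[0,0,0],0],[[0,0,0],0],[[0,0,0],0],[[0,0,0],0]]' 1; python3 -m jog '[[[0,0,20],0],[[0,0,60],0],[[0,0,110],0],[[-20,20,120],0],[[-60,40,120],0]]'; python3 -m jog '[[[-20,0,0],0],[[-20,0,0],0],[[-20,0,0],0]]';python3 -c "
from h import *
wr(BLUE,.026,'w5');wr(DK,.008);wr(OR,.018)"
```

```text
t: 8.28
tcp_pos: [0.5149, 0.0399, 0.0285]
eef_rot: [[0.973, 0.231, 0.001], [0.231, -0.973, 0.0], [0.001, 0.0, -1.0]]
wrist_force: [0.0, -0.4, -0.3]
width: 0.0561
gripper_force: 27.0
t: 8.78
tcp_pos: [0.5147, 0.0399, 0.0282]
eef_rot: [[0.973, 0.231, -0.0], [0.231, -0.973, 0.0], [-0.0, -0.0, -1.0]]
wrist_force: [-0.1, 0.4, -0.8]
width: 0.0856
gripper_force: 0.0
t: 9.4
tcp_pos: [0.4561, 0.0801, 0.1504]
eef_rot: [[0.973, 0.23, 0.005], [0.23, -0.973, 0.0], [0.004, 0.001, -1.0]]
wrist_force: [-0.3, 0.7, -0.7]
width: 0.0856
gripper_force: 0.0
t: 9.78
tcp_pos: [0.4356, 0.0797, 0.1487]
eef_rot: [[0.973, 0.23, 0.001], [0.23, -0.973, -0.0], [0.001, 0.0, -1.0]]
wrist_force: [1.6, -1.1, 0.2]
width: 0.0853
gripper_force: 0.0
[ 23.2 277.7] 2050.0 xyr mm [287.2 347.   56.5] bbox mid [287.6 344.3]
[395.2 113.7] 1977.5 xyr mm [513.6  41.9  29. ] bbox mid [514.   42.6]
[ 25.9 233. ] 99.0 xyr mm [343.  333.2  22. ] bbox mid [345.5 333.2]
t 9.825 tcp [435.7  79.7 148.7] w 0.08577777294246618
[394.6 108.2] 11267.5 xyr mm [515.1  40.8  48. ] bbox mid [515.6  40.6]
[431.9 315.7] 636.5 xyr mm [333.9 -59.6  41.4] bbox mid [333.4 -55.3]
[132.7  51.5] 526.0 xyr mm [514.7 243.   18.6] bbox mid [514.8 247.8]
[168.8  49.4] 449.0 xyr mm [516.8 230.1  24.9] bbox mid [516.8 223.6]
[369.  384.4] 133.0 xyr mm [236.5 -22.1  28.4] bbox mid [230.1 -22. ]
[221.6 283.2] 94.0 xyr mm [327.6 155.8  16.4] bbox mid [327.4 153.8]
t 9.875 tcp [435.6  79.6 148.5] w 0.08549033312994841
[145.5  51.7] 3919.0 xyr mm [515.8 234.   27.8] bbox mid [514.9 234. ]
[402.6 109.2] 3608.0 xyr mm [515.2  41.6  44.8] bbox mid [515.3  37.5]
t 9.925 tcp [435.5  79.6 148.4] w 0.08535908319808648
```

View pics/w5.png

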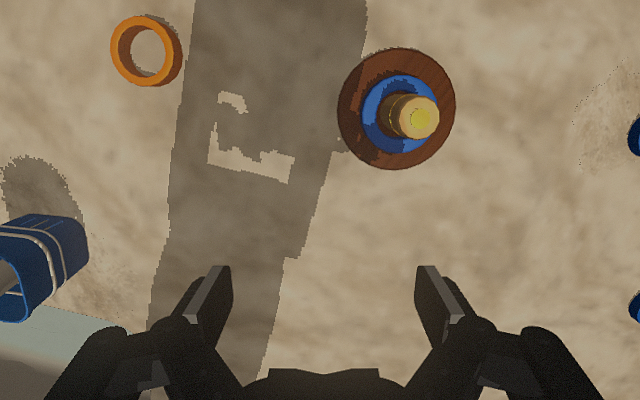

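The blue ring lies flat on the foot around the post at (395,114), with fitted radius 29.0 mm at the home height. The stand hasn't moved. Next is the orange ring at about (515,235).

```bash
python3 -m jog '[[[20,40,5],0],[[40,80,10],0],[[60,120,10],0],[[79,156,10],0],[[79,156,10],0]]'; python3 -m jog '[[[0,0,0],0],[[0,0,0],0]]';python3 -c "
from h import *
wr(OR,.018,'w6')"
```

```text
t: 10.55
tcp_pos: [0.5148, 0.2378, 0.1578]
eef_rot: [[0.973, 0.233, -0.0], [0.233, -0.973, 0.0], [0.0, -0.0, -1.0]]
wrist_force: [-0.2, -1.0, -0.3]
width: 0.0852
gripper_force: 0.0
t: 10.8
tcp_pos: [0.5134, 0.2348, 0.158]
eef_rot: [[0.973, 0.23, -0.001], [0.23, -0.973, -0.0], [-0.001, 0.0, -1.0]]
wrist_force: [0.2, -0.4, 0.9]
width: 0.0852
gripper_force: 0.0
[321.2 188.2] 2558.5 xyr mm [517.  238.5  25.9] bbox mid [517.1 238.2]
[524.5 227.1] 2263.5 xyr mm [518.7  48.7  44.9] bbox mid [517.9  48.2]
[369.    1.6] 163.0 xyr mm [664.  237.4  18.9] bbox mid [663.6 237.4]
t 10.85 tcp [513.5 234.9 158.2] w 0.08547069667957424
```

```bash
python3 -m jog '[[[3,3,-40],0],[[3,3,-75],0],[[3,3,-105],0],[[3,3,-125],0],[[3,3,-137],0]]'; python3 -m jog '[[[0,0,0],0],[[0,0,0],0]]'; python3 -m jog '[[[0,0,0],0],[[0,0,0],0],[[0,0,0],0],[[0,0,0],0],[[0,0,0],0]]' -0.2 25;  python3 -m jog '[[[0,0,5],0],[[0,0,30],0],[[0,0,80],0],[[0,0,127],0],[[0,0,127],0]]'; python3 -m jog '[[[0,-20,0],0],[[0,-20,0],0],[[0,-20,0],0]]';python3 -c "
from h import *
wr(OR,.148,'w7');wr(DK,.008)"
```

```text
t: 11.48
tcp_pos: [0.5165, 0.2384, 0.0206]
eef_rot: [[0.973, 0.23, -0.001], [0.23, -0.973, -0.0], [-0.001, 0.0, -1.0]]
wrist_force: [-0.8, 0.2, 0.6]
width: 0.0853
gripper_force: 0.0
t: 11.72
tcp_pos: [0.5176, 0.2391, 0.0225]
eef_rot: [[0.973, 0.231, 0.002], [0.231, -0.973, 0.001], [0.002, -0.0, -1.0]]
wrist_force: [0.4, 0.6, 0.3]
width: 0.0853
gripper_force: 0.0
t: 12.35
tcp_pos: [0.5173, 0.2391, 0.0223]
eef_rot: [[0.973, 0.231, 0.001], [0.231, -0.973, 0.0], [0.001, -0.0, -1.0]]
wrist_force: [-1.8, 0.2, 5.3]
width: 0.0484
gripper_force: 26.1
t: 12.98
tcp_pos: [0.5198, 0.2399, 0.1534]
eef_rot: [[0.973, 0.231, 0.009], [0.231, -0.973, 0.003], [0.009, -0.001, -1.0]]
wrist_force: [0.7, 0.1, 0.0]
width: 0.0484
gripper_force: 26.0
t: 13.35
tcp_pos: [0.5159, 0.2182, 0.1469]
eef_rot: [[0.973, 0.23, -0.002], [0.23, -0.973, -0.0], [-0.003, -0.0, -1.0]]
wrist_force: [0.0, 1.3, -0.8]
width: 0.0483
gripper_force: 26.0
[323.2 277.5] 8573.5 xyr mm [521.  220.6  26.7] bbox mid [520.9 219.7]
[509.3 231.1] 2751.0 xyr mm [559.7 146.8  21.9] bbox mid [559.3 146.7]
t 13.4 tcp [516.1 218.5 147.1] w 0.04853378185359305
[509.8 231.4] 3580.5 xyr mm [517.4  43.7  49.5] bbox mid [516.7  42.6]
[322.6 295.7] 1520.5 xyr mm [426.5 198.3  37.2] bbox mid [419.9 198.4]
[342.  381.6] 348.5 xyr mm [309.8 152.1  37. ] bbox mid [309.8 152.8]
[520.7 243.5] 289.5 xyr mm [508.   27.4  19.1] bbox mid [508.9  31.6]
[541.6 259.3] 219.5 xyr mm [4.986e+02 1.000e-01 1.880e+01] bbox mid [497.6   1.4]
t 13.45 tcp [516.2 218.7 147.4] w 0.04799424318834173
```

View pics/w7.png

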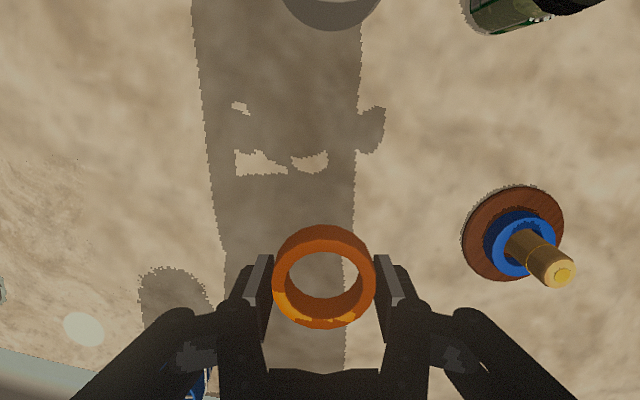

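```bash
cat > f.py <<'E'
from h import *
from scipy.optimize import least_squares
s=snap('wrist');o=arm.observe();t=np.array(o['tcp_pos'])
c=blobs(s['img'],[3,120,40],[20,255,255],60)
c=min(c,key=lambda c:abs(c.mean((0,1))-[323,277]).sum())
m=c.mean((0,1));c=c[c[:,0,1]>m[1]+3]
for dz in(-.002,-.0045,-.007):
    P=fit(s,c,t[2]+dz)[0]*1e3
    f=least_squares(lambda q:np.hypot(P[:,0]-q[0],P[:,1]-q[1])-q[2],[t[0]*1e3,t[1]*1e3,25],loss='soft_l1')
    print(dz,np.round(f.x,1),'off',np.round(f.x[:2]-t[:2]*1e3,1),len(P))
E
python3 f.py
python3 -m jog '[[[-30,-55,0],0],[[-60,-110,0],0],[[-87,-170,0],0],[[-87,-178,0],0],[[-87,-178,0],0]]'; python3 -m jog '[[[0,0,0],0],[[0,0,0],0],[[0,0,0],0]]'; python3 f.py; python3 -c "
from h import *
wr(BLUE,.026,'w8');wr(DK,.008);wr(([18,60,60],[30,255,255]),.07)
s=cv2.imread('pics/w8.png')"
```

```text
-0.002 [516.3 219.7  23.5] off [-0.1  0.8] 146
-0.0045 [514.7 219.3  24. ] off [-1.7  0.4] 146
-0.007 [513.  218.9  24.5] off [-3.4 -0. ] 146
t: 14.12
tcp_pos: [0.4302, 0.0405, 0.1487]
eef_rot: [[0.973, 0.229, 0.001], [0.229, -0.973, 0.0], [0.001, -0.0, -1.0]]
wrist_force: [1.0, 0.3, -0.0]
width: 0.048
gripper_force: 26.1
t: 14.5
tcp_pos: [0.4298, 0.0417, 0.1482]
eef_rot: [[0.973, 0.232, -0.0], [0.232, -0.973, 0.0], [-0.0, -0.0, -1.0]]
wrist_force: [-0.3, 0.9, -0.5]
width: 0.0485
gripper_force: 26.1
-0.002 [429.8  42.6  23.6] off [-0.  1.] 148
-0.0045 [428.2  42.2  24.1] off [-1.6  0.6] 148
-0.007 [426.5  41.8  24.5] off [-3.3  0.3] 148
[352.5  92.6] 4836.0 xyr mm [513.7  40.7  28.4] bbox mid [513.7  40.6]
[620. 117.] 1640.0 xyr mm [ 548.5 -168.    22.2] bbox mid [ 551.3 -167.9]
[620.8 297.7] 927.0 xyr mm [ 400.6 -263.5   24.9] bbox mid [ 401.  -263.2]
[  3. 262.] 108.5 xyr mm [302.1 320.8  24.5] bbox mid [302.1 318.4]
[  7.9 231.9] 77.5 xyr mm [333.2 311.3  17.2] bbox mid [333.2 308.8]
t 14.6 tcp [429.8  41.4 148.2] w 0.048460746384816594
[351.4  89.1] 11986.5 xyr mm [515.6  39.9  48. ] bbox mid [515.1  40.1]
[320.3 299.1] 1219.0 xyr mm [340.   20.9  37.3] bbox mid [334.5  20.9]
[243.8 276.5] 99.0 xyr mm [333.4  94.8  14.4] bbox mid [333.2  96.7]
[270.5 384.5] 61.5 xyr mm [201.5  43.9  19.5] bbox mid [202.4  47.3]
t 14.65 tcp [429.7  41.2 148.2] w 0.04800622357939378
[320.8 342. ] 5542.0 xyr mm [329.4  19.6  54.8] bbox mid [332.   16.8]
[323.2 273.7] 2255.5 xyr mm [392.3  33.1  24.7] bbox mid [389.   33.1]
[441.5 386.4] 737.0 xyr mm [309.8 -93.6  26.6] bbox mid [307.1 -93.6]
[204.9 384.6] 635.5 xyr mm [261.4 109.3  26.4] bbox mid [261.4 106.7]
t 14.7 tcp [429.7  41.1 148.2] w 0.04841875573134104
```

View pics/w8.png

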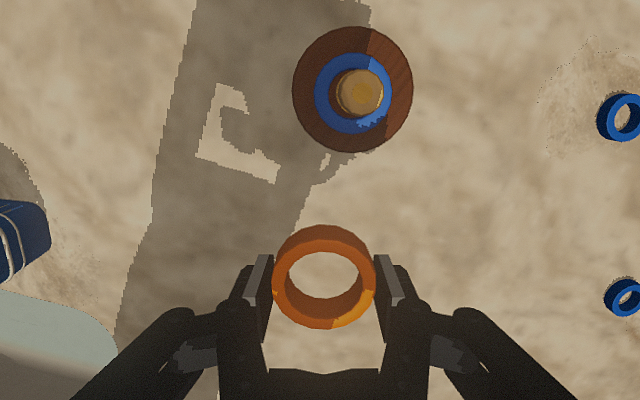

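The blue ring is centred round the post, at (352,93). The orange ring is held level, about (-1.6, +0.6) mm off the TCP. I'll move over the post and lower it.

```bash
python3 -m jog '[[[40,-1,0],0],[[70,-1,-10],0],[[87,-1.5,-30],0],[[87,-1.5,-43],0],[[87,-1.5,-43],0]]'; python3 -m jog '[[[0,0,0],0],[[0,0,0],0]]'
```

```text
t: 15.32
tcp_pos: [0.5149, 0.0395, 0.1038]
eef_rot: [[0.973, 0.231, -0.004], [0.231, -0.973, 0.0], [-0.004, -0.001, -1.0]]
wrist_force: [0.3, 1.0, -0.4]
width: 0.0481
gripper_force: 26.1
t: 15.58
tcp_pos: [0.5169, 0.0394, 0.1062]
eef_rot: [[0.973, 0.231, 0.002], [0.231, -0.973, -0.0], [0.001, 0.0, -1.0]]
wrist_force: [-0.0, 0.3, 0.4]
width: 0.0482
gripper_force: 26.1
```

```bash
python3 -m jog '[[[0,0,-12],0],[[0,0,-24],0],[[0,0,-35],0],[[0,0,-44],0],[[0,0,-49],0]]'; python3 -m jog '[[[0,0,-3],0],[[0,0,-5],0],[[0,0,-7],0],[[0,0,-7],0]]';python3 -m jog '[[[0,0,-1],0],[[0,0,-2],0],[[0,0,-2],0]]'
```

```text
t: 16.2
tcp_pos: [0.5162, 0.0394, 0.0553]
eef_rot: [[0.973, 0.231, -0.001], [0.231, -0.973, 0.0], [-0.001, -0.0, -1.0]]
wrist_force: [0.2, 0.3, 0.1]
width: 0.0484
gripper_force: 26.1
t: 16.7
tcp_pos: [0.5167, 0.0394, 0.0493]
eef_rot: [[0.973, 0.231, 0.0], [0.231, -0.973, -0.0], [0.0, 0.0, -1.0]]
wrist_force: [-0.8, 0.4, 0.1]
width: 0.0483
gripper_force: 26.1
t: 17.08
tcp_pos: [0.5169, 0.0394, 0.0482]
eef_rot: [[0.973, 0.231, 0.0], [0.231, -0.973, -0.0], [0.0, 0.0, -1.0]]
wrist_force: [-3.2, 0.9, 7.5]
width: 0.0483
gripper_force: 26.7
```

```bash
python3 -m jog '[[[0,0,0.7],0],[[0,0,0.7],0]]'; python3 -m jog '[[[0,0,0],0],[[0,0,0],0],[[0,0,0],0],[[0,0,0],0]]' 1; python3 -m jog '[[[0,0,20],0],[[0,0,60],0],[[0,0,100],0],[[-40,0,100],0],[[-87,0,100],0]]'; python3 -m jog '[[[0,0,0],0],[[0,0,0],0],[[0,0,0],0]]'; python3 -c "
from h import *
wr(OR,.044);wr(DK,.008)
a=snap('wrist')['img'][0:220,200:500];b=snap('side')['img'][150:250,240:360]
cv2.imwrite('pics/c9.png',np.hstack([cv2.resize(a,(420,308)),cv2.resize(b,(370,308))]))"
```

```text
t: 17.32
tcp_pos: [0.5169, 0.0394, 0.0483]
eef_rot: [[0.973, 0.231, 0.001], [0.231, -0.973, -0.0], [0.0, 0.0, -1.0]]
wrist_force: [-0.7, -0.3, 3.4]
width: 0.0482
gripper_force: 26.3
t: 17.82
tcp_pos: [0.5166, 0.0394, 0.0479]
eef_rot: [[0.973, 0.231, -0.0], [0.231, -0.973, 0.0], [-0.0, -0.0, -1.0]]
wrist_force: [0.3, 0.3, -0.1]
width: 0.0853
gripper_force: 0.0
t: 18.45
tcp_pos: [0.4295, 0.0393, 0.1488]
eef_rot: [[0.973, 0.231, 0.002], [0.231, -0.973, -0.0], [0.002, 0.001, -1.0]]
wrist_force: [-0.3, -1.0, 0.1]
width: 0.0854
gripper_force: 0.0
t: 18.82
tcp_pos: [0.4309, 0.0392, 0.1485]
eef_rot: [[0.973, 0.231, 0.001], [0.231, -0.973, -0.0], [0.001, 0.0, -1.0]]
wrist_force: [-0.7, -0.3, 0.4]
width: 0.0857
gripper_force: 0.0
[369.8  90.2] 5254.0 xyr mm [520.9  33.3  33.7] bbox mid [522.1  33.1]
t 18.875 tcp [430.8  39.3 148.3] w 0.08544861636387313
[344.2  92. ] 11991.5 xyr mm [513.6  41.5  49.7] bbox mid [515.3  40.8]
[428.4 300.1] 359.5 xyr mm [354.8 -88.7  34.4] bbox mid [352.1 -88.2]
[272.6 382.5] 166.0 xyr mm [207.4  43.1  22.3] bbox mid [207.4  42.8]
[225.5 282.8] 132.0 xyr mm [323.7 106.8  19.5] bbox mid [323.7 109.9]
[221.1 311.7] 119.0 xyr mm [288.4 108.9  17.2] bbox mid [288.1 110.5]
[208.5 324. ] 67.0 xyr mm [272.4 119.5  15.2] bbox mid [271.3 119.9]
t 18.925 tcp [430.6  39.3 148.2] w 0.08544462673877277
```

View pics/c9.png

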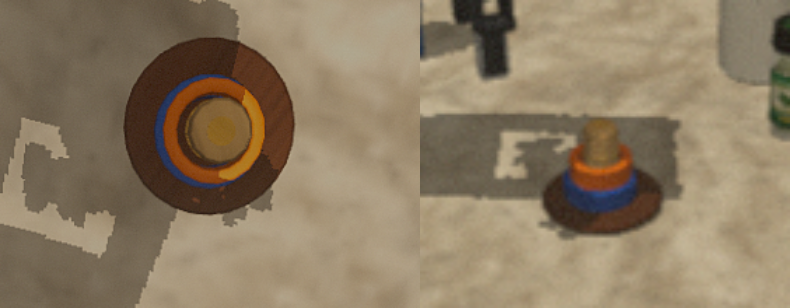

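Both rings are nested and flat around the post: concentric in the wrist view, stacked level in the side view. Next I'll grip the bare post top.

```bash
python3 -m jog '[[[40,1,0],0],[[70,1,-10],0],[[85,1,-30],0],[[85,1,-50],0],[[85,1,-65],0]]'; python3 -m jog '[[[0,0,-10],0],[[0,0,-17],0],[[0,0,-17],0],[[0,0,-17],0]]'
```

```text
t: 19.65
tcp_pos: [0.5145, 0.0404, 0.0816]
eef_rot: [[0.973, 0.231, -0.002], [0.231, -0.973, 0.0], [-0.001, -0.0, -1.0]]
wrist_force: [-1.0, 0.1, 0.1]
width: 0.0856
gripper_force: 0.0
t: 20.15
tcp_pos: [0.5152, 0.0403, 0.0666]
eef_rot: [[0.973, 0.231, 0.001], [0.231, -0.973, -0.0], [0.001, 0.0, -1.0]]
wrist_force: [-0.5, -0.8, 0.1]
width: 0.0853
gripper_force: 0.0
```

```bash
python3 -m jog '[[[0,0,0],0],[[0,0,0],0],[[0,0,0],0],[[0,0,0],0],[[0,0,0],0]]' -1 25; python3 -m jog '[[[0,0,0],0],[[0,0,0],0],[[0,0,0],0],[[0,0,0],0]]' -1 60
```

```text
t: 20.78
tcp_pos: [0.5149, 0.0403, 0.0663]
eef_rot: [[0.973, 0.231, 0.001], [0.231, -0.973, -0.0], [0.0, 0.0, -1.0]]
wrist_force: [-0.5, -0.6, 4.1]
width: 0.0271
gripper_force: 25.2
t: 21.28
tcp_pos: [0.5151, 0.0403, 0.0665]
eef_rot: [[0.973, 0.231, 0.001], [0.231, -0.973, -0.0], [0.001, 0.0, -1.0]]
wrist_force: [-1.4, -0.6, 5.5]
width: 0.0258
gripper_force: 59.1
```

```bash
python3 -m jog '[[[0,0,3],0],[[0,0,12],0],[[0,0,25],0],[[0,0,40],0],[[0,0,55],0]]'; python3 -m jog '[[[0,0,15],0],[[0,0,28],0],[[0,0,39],0],[[0,0,45],0],[[0,0,46],0]]';python3 -m jog '[[[0,0,0],0],[[0,0,0],0],[[0,0,0],0],[[0,0,0],0],[[0,0,0],0]]'; python3 -c "
from h import *
b=snap('side')['img'][90:250,220:420];a=snap('wrist')['img'][180:400,180:460]
cv2.imwrite('pics/c10.png',np.hstack([cv2.resize(a,(400,320)),cv2.resize(b,(400,320))]))"
```

```text
t: 21.9
tcp_pos: [0.5149, 0.0404, 0.1224]
eef_rot: [[0.973, 0.231, 0.001], [0.231, -0.973, -0.0], [0.001, 0.0, -1.0]]
wrist_force: [-0.1, 0.3, -3.1]
width: 0.0263
gripper_force: 59.1
t: 22.52
tcp_pos: [0.5148, 0.0404, 0.1673]
eef_rot: [[0.973, 0.231, 0.0], [0.231, -0.973, -0.0], [0.0, 0.0, -1.0]]
wrist_force: [0.4, -0.8, -2.9]
width: 0.0261
gripper_force: 59.1
t: 23.15
tcp_pos: [0.5147, 0.0404, 0.1669]
eef_rot: [[0.973, 0.231, -0.0], [0.231, -0.973, 0.0], [-0.0, -0.0, -1.0]]
wrist_force: [-0.1, -0.7, -3.9]
width: 0.0259
gripper_force: 59.1
```

View pics/c10.png

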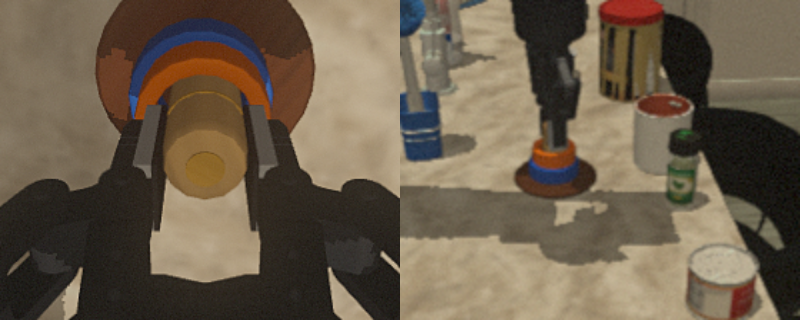

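The stand hangs level about 10 cm up, with both rings stacked home and the wrist force of about 3 to 4 N roughly matching its weight. I'm handing it in.

```bash
python3 -c "
from station import arm
print(arm.sign_off())"
```

```text
the job is handed in; nothing more can be done
None
```

Job handed in at about 23 s: both rings were lowered home and released in order, and the arm is still holding the stand level by its post about 10 cm above the worktop.

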